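# Pack the biscuit stamps and fasten the case

## Robot

A 6-joint arm with a two-finger parallel gripper is mounted at the origin on the work surface. World frame = base frame: x ahead of the robot, y to its left, z up, the work surface at z = 0. Lengths are in m, angles in rad, forces in N, time in s.
With the tool pointing down it reaches from about 0.425 to 0.95 m from the base axis. Payload 3.5 kg.
Tool frame: the origin (TCP) lies between the finger pads; the fingertips stand 19 mm ahead of it and the grasp point (between the pads) is the TCP; z points along the fingers, y is the line along which they close (so a half turn about z gives the same grasp; the last joint's range is limited). The gripper opens to 85 mm and grips with 20 to 120 N. Pads are 22 mm wide; open, the fingers measure 114 mm over their backs; the gripper's body (76 mm by 85 mm) begins 54 mm behind the grasp point. The pads swing forward as they close: fully open they stand 13 mm farther back than shut.
Start: joints at [1.046, 0.286, 1.577, -0, 1.279, -0.15], TCP at [0.247, 0.628, 0.25] pointing down, gripper open.
Joint ranges: [-2.77, 2.77], [-0.9, 2.22], [0.21, 2.48], [-1.53, 4.67], [0.24, 2.81], [-2.84, 2.84]. Speed limits (rad/s): [2.79, 2.79, 3.14, 3.14, 3.14, 3.14].

## Interface

Orientations are given as a unit quaternion [x, y, z, w].
In Python, from plant import monitor, eyes, ctrl gives the robot as it stands.
- The arm moves only by the shell command python3 -m handwheel 'ROWS' [FORCE]. ROWS is JSON, a list of rows, each a list of 7 numbers: the shift along the tool's x, y, z in units of 40 cm (1.0 is 40 cm), then the turn, a rotation vector about the tool's x, y, z in units of pi rad (1.0 is pi rad), then the opening, from -1 (shut) to 1 (fully open). A call has 1 to 12 rows; each row is the pose to reach, as a shift and turn from the pose commanded when the call began, along the tool's axes at that moment, turning the shorter way round; what a row does not reach only later rows make up. A row lasts 1/8 s, in which the tool goes at most 62.5 mm and 10.7 degrees, less where a joint would pass 70% of its speed; a pose out of reach is approached as far as the arm can. A call with a number of a shift or a turn outside -1 to 1 is refused whole. A call with a gripper value outside its range is refused whole. The fingers move at their own pace and stop on an object; FORCE is the grip in N (left out, the last holds). Time passes only in rows, so rows that repeat a pose let the fingers close. It gives the time, the measured TCP pose, the force, the opening and the grip force at its end, in the units of the state.
- monitor.get_state(): the state, without advancing time (a new reading comes with each control period).
- eyes.read_camera(name): name is "scene" or "top"; returns the picture (400x640x3 uint8, red, green, blue); there is no depth.
- eyes.camera_params(name): a dict with "K" (3x3 intrinsics, pixels), "k1" (the pictures are not rectified: a ray, as slopes to the right and down, at radius r is drawn at 1 + k1 r^2 times it, then the intrinsics apply), "R" (3x3) and "t" (3): a world point X has camera coordinates R X + t. Camera axes: x right, y down, z forward; pixel columns grow to the right and rows downward; lengths in m; the calibration is good to about 2 mm. A picture is of the moment at which its call begins. camera_params takes no time and is no camera call.
- ctrl.sign_off(): hands the job in; it is judged then, once.
The state is a dict: "time": time; "qpos": joint angles; "dq": joint speeds; "joint_efforts": joint torques, N m; "eef_pos": TCP position; "tcp_rot": TCP orientation; "contact_force": force on the tool from outside, world axes, zero at the start; "wrist_torque": the same for the moment, N m; "opening": opening from 0.0 (shut) to 1.0 (fully open); "finger_force": force on a finger pad.
Only numpy, scipy, OpenCV 4.12 (cv2) and the standard library are available. Lean on these libraries where they do the work, as an engineer would, in place of code of your own. Each camera call takes 0.05 s, during which the arm holds its last target. There are 200 camera calls.

## Task

Stand two of the three wooden biscuit stamps upright in the aluminium case, then shut the lid. Then fasten it: turn the catch on the lid in line with the hasp's slot, swing the hasp over so that it lies flat on the lid with the catch standing through the slot, and last turn the catch crosswise again to bar the hasp. Leave the third stamp and everything else on the table where it is.

Things in the scene. Friction and masses are not known exactly. Their poses are not given: they have to be found in the camera images.
- case: aluminium carrying case fixed to the table: open box 160 (x) by 240 (y) by 70 mm high, walls and floor 6 mm; origin under its centre, x from its front (hasp side, towards the robot) to its back (lid hinge), z up. It is turned by up to about 15 degrees.
- lid (a joint): the lid's angle, rad: 0 shut, grows as it opens; about 1.45 stands nearly upright. It is a plate 160 by 240 by 12 mm with steel edges, hinged along the case's back edge; a stiff hinge lets it stay where it is left.
- lid_hinge (a point): middle of the lid's hinged edge, on its outer (top) face; the hinge line runs along the case's y, 12 mm below this point when shut (the outer face of the shut lid is 82.5 mm above the table)
- lid_edge (a point): middle of the lid's free front edge, on its outer face, 160 mm from lid_hinge
- hasp (a joint): the hasp's angle, rad: 0 flat on the shut lid, pi/2 upright, at most 2.3 leaning out towards the robot; stiff enough to stay where it is left.
- hasp_hinge (a point): middle of the hasp's hinge line, along the case's y, 4 mm in front of the case's front and 1 mm above the shut lid's top. The hasp is a steel strap 84 mm long, 36 mm wide, 4 mm thick (its underside when closed is at the hinge line's height), with a lengthwise slot 16 mm wide from 30 to 66 mm from the hinge, and a 9 mm rolled bead across its free end.
- hasp_tip (a point): centre of the bead at the hasp's free end, 84 mm from the hinge
- catch (a joint): angle of the turning catch, rad: 0 in line with the hasp's slot (it can pass through), +-pi/2 crosswise (it bars the hasp); positive is counterclockwise seen from above the shut lid; range -1.6 to 1.6, stays where it is left.
- catch_top (a point): centre of the top of the catch, 25 mm above the lid's outer face and 43 mm in from the front edge. The catch is a dark steel T: a bar 24 mm long, 9 mm wide, 16 mm high on an 8 mm stem; the bar's underside is 9 mm above the lid, 4 mm above the closed hasp. The point's x axis runs along the bar.
- stamp_a: wooden biscuit stamp standing on the table: round foot 48 mm across and 13 mm high, tapering into an upright grip 16 to 18 mm thick, grip between 22 and 44 mm above the foot, 47 mm tall in all; origin under its centre. The three stamps are alike.
- stamp_b: wooden biscuit stamp standing on the table: round foot 48 mm across and 13 mm high, tapering into an upright grip 16 to 18 mm thick, grip between 22 and 44 mm above the foot, 47 mm tall in all; origin under its centre. The three stamps are alike.
- stamp_c: wooden biscuit stamp standing on the table: round foot 48 mm across and 13 mm high, tapering into an upright grip 16 to 18 mm thick, grip between 22 and 44 mm above the foot, 47 mm tall in all; origin under its centre. The three stamps are alike.
- timer: waisted wooden egg timer, 54 mm wide, 76 mm tall, standing among the stamps; not a stamp; origin under its centre; a bystander
- dredger: steel flour shaker, a plain can 48 mm wide, 78 mm tall, standing among the stamps; origin under its centre; a bystander
- rolling_pin: white plastic rolling pin, 300 mm long, 42 mm thick, lying on the robot's right; origin under its centre; a bystander
- spoon: spoon with a wooden handle and steel bowl, 240 mm long, lying across in front of the case; origin under its centre; a bystander
- scoop: small white measuring cup, 64 mm wide, 40 mm tall, on the robot's left; origin under its centre; a bystander
- spice_jar: amber glass jar, 44 mm wide, 85 mm tall, on the robot's left; origin under its centre; a bystander
There are look-alikes about, which are no part of the job. What is shaped like the stamp_b but turquoise is not meant.

How it is judged:
By the outcome, as a careful person would: the job done as asked, in the order asked, and still so for the second after the job is handed in, with the robot touching nothing.
It also fails if it takes over 72 s, if anything falls off the work surface, if the arm or the gripper's body presses on something with over 40 N, if the wrist force passes 120 N, or if a joint passes its speed limit or range.

## Working session

There is one attempt and no reset: what is moved stays moved. The work goes in short steps, Python scripts to look and compute and a shell command to move; the robot and the scene stay as the last step left them, time stands still between calls to the robot, and variables do not carry over. Pictures are saved under pics/ and viewed, at most 11 in all, crops included, and the job is handed in when it is done.

```bash
ls; mkdir -p pics
python3 - <<'E'
from plant import monitor, eyes, ctrl
import cv2
for n in("scene","top"):
    im=eyes.read_camera(n); cv2.imwrite(f"pics/{n}0.png",im[:,:,::-1]); p=eyes.camera_params(n); print(n,p)
print(monitor.get_state())
E
```

```text
pics
scene {'K': array([[406.8328897 ,   0.        , 319.2189069 ],
       [  0.        , 406.8328897 , 196.66000486],
       [  0.        ,   0.        ,   1.        ]]), 'k1': -0.07370086471170273, 'R': array([[-0.25700265,  0.96625275, -0.01747153],
       [ 0.70284654,  0.1744728 , -0.68961292],
       [-0.66329207, -0.18951215, -0.72396738]]), 't': array([ 0.11527202, -0.30779135,  1.52744252])}
top {'K': array([[488.6654802 ,   0.        , 317.11416749],
       [  0.        , 488.6654802 , 206.33820615],
       [  0.        ,   0.        ,   1.        ]]), 'k1': -0.09357251556676541, 'R': array([[-0.01013524, -0.99989162, -0.01067799],
       [-0.98268275,  0.0119355 , -0.18491119],
       [ 0.1850186 ,  0.00861895, -0.98269722]]), 't': array([0.02867273, 0.54500701, 1.31679749])}
{'time': 0.1, 'qpos': array([ 1.04599798e+00,  2.87124430e-01,  1.57806398e+00,  1.42133390e-05,
        1.27861250e+00, -1.49970303e-01]), 'dq': array([ 8.76861325e-04, -1.84231170e-03, -4.29312414e-03,  8.51071743e-04,
       -2.08203704e-04,  8.50612728e-05]), 'joint_efforts': array([ 1.34653605e-03, -4.07295084e+01, -2.93699867e+01, -6.23806773e-05,
        3.45861772e-03, -2.22782330e-05]), 'eef_pos': array([0.24678848, 0.62765646, 0.24903581]), 'tcp_rot': array([ 1.86320730e-01,  9.82488354e-01, -1.03963237e-03, -3.71909177e-04]), 'contact_force': array([-0.05820485, -0.2596732 ,  0.39220068]), 'wrist_torque': array([ 0.01957802, -0.00728249, -0.00478891]), 'finger_force': 0.0, 'opening': 0.9973357643568853}
```

View pics/scene0.png

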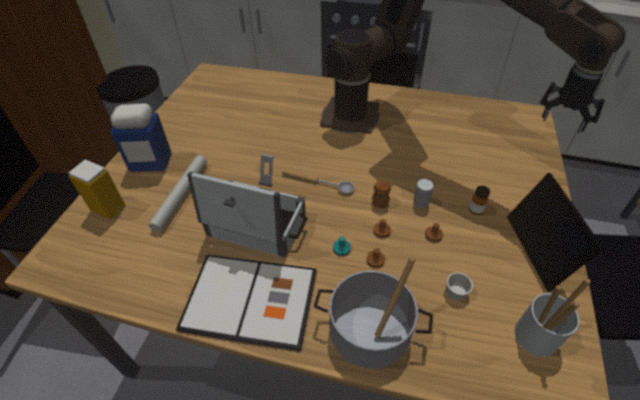

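View pics/top0.png

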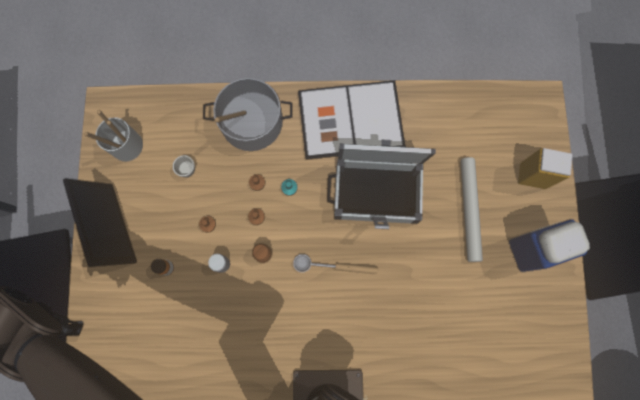

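The scene view shows candidates for the stamps: brown knobs at scene (382,229), (434,233) and (376,257), which are top (256,216), (207,224) and (257,182). The look-alikes are the turquoise stamp at scene (342,244)/top (289,187), the waisted timer at top (261,253), the dredger at top (217,263) and the spice jar at top (160,267). I choose the three brown stamps and check them in a crop, along with the case.

```bash
cat > h.py <<'E'
from plant import monitor, eyes, ctrl
import cv2, numpy as np
from scipy.spatial.transform import Rotation as Rot
P={n:eyes.camera_params(n) for n in("scene","top")}
def ray(n,u,v):
    p=P[n]; K=p["K"]; k=np.array([p["k1"],0,0,0,0.])
    # r drawn = r(1+k1 r^2)
    x=cv2.undistortPointsIter(np.array([[[u,v]]],float),K,k,None,None,(3,50,1e-9))[0,0]
    d=p["R"].T@np.array([x[0],x[1],1]); return -p["R"].T@p["t"], d/np.linalg.norm(d)
def plane(n,u,v,z):
    o,d=ray(n,u,v); return o+d*(z-o[2])/d[2]
def tri(a,b):
    (o1,d1),(o2,d2)=ray("scene",*a),ray("top",*b)
    A=np.stack([d1,-d2],1); s=np.linalg.lstsq(A,o2-o1,rcond=None)[0]
    p,q=o1+d1*s[0],o2+d2*s[1]; return (p+q)/2,np.linalg.norm(p-q)
def proj(n,X):
    p=P[n]; return cv2.projectPoints(np.atleast_2d(np.array(X,float)),cv2.Rodrigues(p["R"])[0],p["t"],p["K"],np.array([p["k1"],0,0,0.]))[0][:,0]
def snap(n,name=None):
    im=np.ascontiguousarray(eyes.read_camera(n)[:,:,::-1])
    if name: cv2.imwrite(f"pics/{name}.png",im)
    return im
def crop(im,x0,y0,w,h,s): return cv2.resize(im[y0:y0+h,x0:x0+w],None,fx=s,fy=s,interpolation=cv2.INTER_CUBIC)
E
python3 - <<'E'
from h import *
s=cv2.imread("pics/scene0.png");t=cv2.imread("pics/top0.png")
a=crop(t,320,130,130,110,4); b=crop(t,185,165,120,110,2.3)
c=crop(s,180,140,140,120,3)
can=np.zeros((600,800,3),np.uint8)
# layout: case top 4x cut to 520x440... 
a=crop(t,325,135,115,100,3.4);can[:a.shape[0],:a.shape[1]]=a
c=crop(s,180,145,135,110,2.9);can[:c.shape[0],400:400+c.shape[1]]=c[:,:400]
b=crop(t,190,165,120,105,2.3);can[345:345+b.shape[0],:b.shape[1]]=b
d=crop(s,320,175,140,100,2.5);can[345:345+d.shape[0],400:400+d.shape[1]]=d
cv2.imwrite("pics/crop0.png",can)
for n,im in(("scene",s),("top",t)):
    hsv=cv2.cvtColor(im,cv2.COLOR_BGR2HSV)
    for u,v in ([(382,229),(434,233),(376,257),(381,194)] if n=="scene" else [(256,216),(207,224),(257,182),(261,253)]): print(n,hsv[v,u],hsv[v+14,u+14])
E
```

```text
scene [ 11 144  71] [ 17 123 153]
scene [ 12 147  71] [ 16 123 145]
scene [  8 123  62] [ 17 116 145]
scene [ 16 162  66] [ 16 118 125]
top [ 13 118 110] [ 16  95 164]
top [ 12 110  90] [ 17  95 169]
top [ 13 106  91] [ 17  93 164]
top [ 13 123 126] [ 16  94 169]
```

View pics/crop0.png

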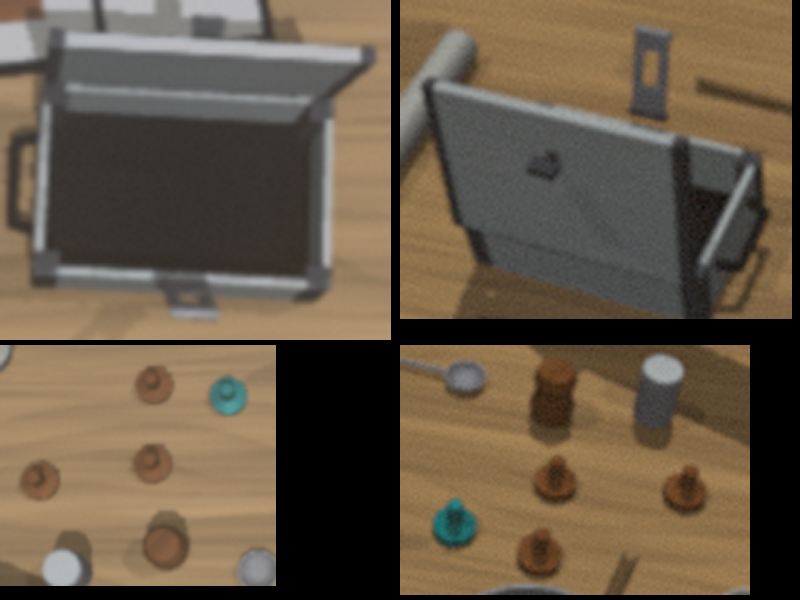

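The crop confirms three brown stamps with round foot and grip; the turquoise one is at crop (228,395). The case has its lid upright, the hasp stands out at the front (top ~(382,222)), and the catch on the lid's outer face is at scene ~(229,201), apparently crosswise.

```bash
cat > m.py <<'E'
from h import *
s=cv2.imread("pics/scene0.png");t=cv2.imread("pics/top0.png")
def blob(im,u,v,r=17,dv=18):
    g=cv2.cvtColor(im,cv2.COLOR_BGR2HSV); w=g[v-r:v+r+1,u-r:u+r+1]
    m=((w[:,:,1]>105)&(w[:,:,2]<128)&(w[:,:,0]<15)).astype(np.uint8)
    n,l,st,c=cv2.connectedComponentsWithStats(m); i=1+st[1:,4].argmax()
    return u-r+c[i][0],v-r+c[i][1],st[i]
for nm,u,v in(("A",256,216),("B",207,224),("C",257,182)):
    a=blob(t,u,v); print(nm,a[:2],a[2][2:],plane("top",a[0],a[1],0.010).round(4))
for nm,u,v in(("A",382,229),("B",434,233),("C",376,257)):
    a=blob(s,u,v); x,y,w,h,_=a[2]
    print(nm,a[:2],a[2][2:],plane("scene",a[0],a[1],0.014).round(4))
f=lambda x,y:(325+x/3.4,135+y/3.4)
g=lambda x,y:(180+(x-400)/2.9,145+y/2.9)
for nm,pt in dict(FL=(36,262),FL2=(60,271),FR2=(308,285),FR=(325,290),L1=(50,110),L2=(38,250),R1=(328,120),R2=(325,262)).items(): print(nm,plane("top",*f(*pt),0.07).round(4))
print("lid top L,R",tri(g(688,140),f(52,40)),tri(g(432,85),f(368,55)))
print("hasp tip",tri(g(652,32),f(194,315)))
print("hasp base",tri(g(650,113),f(188,280)))
E
python3 m.py
```

```text
A (np.float64(254.0151515151515), np.float64(215.0530303030303)) [ 13  16 132] [0.5297 0.2052 0.01  ]
B (np.float64(205.64566929133858), np.float64(221.71653543307087)) [ 16  12 127] [0.5117 0.3454 0.01  ]
C (np.float64(255.28205128205127), np.float64(180.11111111111111)) [ 15  12 117] [0.6332 0.2029 0.01  ]
A (np.float64(381.61046511627904), np.float64(228.91860465116278)) [ 17  20 172] [0.5293 0.2012 0.014 ]
B (np.float64(433.5086705202312), np.float64(233.04624277456648)) [ 18  19 173] [0.5094 0.3426 0.014 ]
C (np.float64(375.1951219512195), np.float64(258.2439024390244)) [ 18  20 205] [0.6311 0.2003 0.014 ]
FL [ 0.5251 -0.0283  0.07  ]
FL2 [ 0.5174 -0.0475  0.07  ]
FR2 [ 0.5035 -0.2481  0.07  ]
FR [ 0.4992 -0.2617  0.07  ]
L1 [ 0.6521 -0.042   0.07  ]
L2 [ 0.5349 -0.03    0.07  ]
R1 [ 0.641  -0.2714  0.07  ]
R2 [ 0.5222 -0.2628  0.07  ]
lid top L,R (array([ 0.66099188, -0.03604327,  0.22964057]), np.float64(0.004365740253034128)) (array([ 0.64816883, -0.26856486,  0.22578847]), np.float64(0.003886920709460809))
hasp tip (array([ 0.46755237, -0.14331131,  0.15796459]), np.float64(0.0009864139488206317))
hasp base (array([ 0.50494651, -0.14468123,  0.08471128]), np.float64(0.009161879895106652))
```

```bash
cat > w.py <<'E'
import sys,json
from h import *
# w.py yaw_deg x,y,z x,y,z ... : deltas for tool pointing down with tool y at angle yaw from world y (0: y->+y or -y nearest)
def go(*wps):
    s=monitor.get_state(); p=s["eef_pos"]; R=Rot.from_quat(s["tcp_rot"])
    print("t",round(s["time"],2),"at",p.round(4),"op",round(s["opening"],3),"ff",round(s["finger_force"],1),"F",s["contact_force"].round(1),"M",s["wrist_torque"].round(2),"q",s["qpos"].round(2))
    for x,y,z,yaw in wps:
        c=[]
        for k in(0,180):
            a=np.radians(yaw+k); yv=np.array([-np.sin(a),np.cos(a),0]); zv=np.array([0,0,-1.]); xv=np.cross(yv,zv)
            c.append((R.inv()*Rot.from_matrix(np.stack([xv,yv,zv],1))).as_rotvec()/np.pi)
        r=min(c,key=np.linalg.norm)
        print((x,y,z,yaw),"->",(R.inv().apply(np.array([x,y,z])-p)/0.4).round(3),r.round(3))
if __name__=="__main__": go(*[tuple(float(v) for v in a.split(",")) for a in sys.argv[1:]])
E
python3 w.py 0.529,0.203,0.13,0 0.529,0.203,0.04,0; tail -3 m.py >/dev/null
```

```text
t 0.1 at [0.2468 0.6277 0.249 ] op 0.997 ff 0.0 F [-0.1 -0.3  0.4] M [ 0.02 -0.01 -0.  ] q [ 1.05  0.29  1.58  0.    1.28 -0.15]
(0.529, 0.203, 0.13, 0.0) -> [-1.045 -0.729  0.299] [-0.001 -0.    -0.119]
(0.529, 0.203, 0.04, 0.0) -> [-1.045 -0.728  0.524] [-0.001 -0.    -0.119]
```

```bash
python3 -m handwheel '[[-1,-0.7,0,0,0,-0.119,0],[-1,-0.7,0,0,0,-0.119,0],[-1,-0.7,0,0,0,-0.119,0],[-1,-0.7,0,0,0,-0.119,0],[-1,-0.7,0,0,0,-0.119,0],[-1,-0.7,0,0,0,-0.119,0],[-1,-0.7,0,0,0,-0.119,0],[-1,-0.7,0.1,0,0,-0.119,0],[-1,-0.7,0.2,0,0,-0.119,0],[-1,-0.7,0.2,0,0,-0.119,0],[-1,-0.7,0.2,0,0,-0.119,0]]' 40; python3 w.py 0.530,0.204,0.13,0 0.530,0.204,0.04,0
```

```text
time: 1.48
eef_pos: [0.5172, 0.2218, 0.1716]
tcp_rot: [0.0, 1.0, 0.0, 0.001]
contact_force: [-0.2, -0.2, 0.7]
opening: 0.499
finger_force: 0.0
t 1.48 at [0.5172 0.2218 0.1716] op 0.499 ff 0.0 F [-0.2 -0.2  0.7] M [-0.03  0.01 -0.03] q [ 0.22  0.12  1.92  0.    1.1  -1.35]
(0.53, 0.204, 0.13, 0.0) -> [-0.032 -0.044  0.104] [ 0.  0. -0.]
(0.53, 0.204, 0.04, 0.0) -> [-0.032 -0.045  0.329] [ 0.  0. -0.]
```

Run:
```python
from h import *
T=lambda x,y:(190+x/2.3,165+(y-345)/2.3); S=lambda x,y:(320+(x-400)/2.5,175+(y-345)/2.5)
for n,a,b,foot,fs in(("A",(557,462),(151,456),(154,464),(554,485)),("B",(691,470),(37,475),(40,482),(685,493)),("C",(540,536),(153,378),(155,386),(540,556))):
    print(n,"knob",tri(S(*a),T(*b)),"foot top",plane("top",*T(*foot),0.008).round(4),"foot scene",plane("scene",*S(*fs),0.008).round(4))
```

```text
A knob (array([0.52861888, 0.19871926, 0.04320286]), np.float64(0.005595099419798477)) foot top [0.525  0.1968 0.008 ] foot scene [0.5317 0.2021 0.008 ]
B knob (array([0.50651778, 0.34019217, 0.0444641 ]), np.float64(0.008449166856036657)) foot top [0.5036 0.3406 0.008 ] foot scene [0.5081 0.345  0.008 ]
C knob (array([0.62790748, 0.19752001, 0.03912239]), np.float64(0.004389167975674084)) foot top [0.6254 0.1969 0.008 ] foot scene [0.6299 0.2028 0.008 ]
```

```bash
python3 -m handwheel '[[-0.028,-0.055,0.12,0,0,0,0],[-0.028,-0.055,0.24,0,0,0,0],[-0.028,-0.055,0.3,0,0,0,0],[-0.028,-0.055,0.329,0,0,0,0],[-0.028,-0.055,0.329,0,0,0,0],[-0.028,-0.055,0.329,0,0,0,-1],[-0.028,-0.055,0.329,0,0,0,-1],[-0.028,-0.055,0.329,0,0,0,-1],[-0.028,-0.055,0.329,0,0,0,-1],[-0.028,-0.055,0.329,0,0,0,-1]]' 40; python3 w.py 0.57,-0.09,0.19,-4
```

```text
time: 2.72
eef_pos: [0.5294, 0.1996, 0.0407]
tcp_rot: [0.0, 1.0, 0.001, 0.002]
contact_force: [-1.7, 1.3, 7.0]
opening: 0.18
finger_force: 39.2
t 2.73 at [0.5294 0.1996 0.0407] op 0.18 ff 39.2 F [-1.7  1.3  7. ] M [0.15 0.2  0.03] q [ 0.18  0.31  1.97  0.    0.85 -1.39]
(0.57, -0.09, 0.19, -4.0) -> [-0.103 -0.724 -0.374] [0.    0.001 0.022]
```

```bash
python3 -m handwheel '[[0,0,-0.12,0,0,0,-1],[0,0,-0.24,0,0,0,-1],[-0.02,-0.05,-0.34,0,0,0,-1],[-0.103,-0.724,-0.374,0,0,0.022,-1],[-0.103,-0.724,-0.374,0,0,0.022,-1],[-0.103,-0.724,-0.374,0,0,0.022,-1],[-0.103,-0.724,-0.374,0,0,0.022,-1],[-0.103,-0.724,-0.374,0,0,0.022,-1],[-0.103,-0.724,-0.374,0,0,0.022,-1],[-0.103,-0.724,-0.374,0,0,0.022,-1],[-0.103,-0.724,-0.374,0,0,0.022,-1]]' 40; python3 w.py 0.57,-0.09,0.049,-4;  python3 - <<'E'
from h import *
a=snap("scene");b=snap("top")
can=np.zeros((600,800,3),np.uint8)
c=crop(a,180,110,270,180,2.0);can[:c.shape[0],:c.shape[1]]=c
c=crop(b,240,130,200,110,2.0);can[370:370+c.shape[0],:c.shape[1]]=c
cv2.imwrite("pics/g1.png",can)
E
```

```text
time: 4.1
eef_pos: [0.5686, -0.0888, 0.188]
tcp_rot: [0.034, 0.999, 0.0, -0.0]
contact_force: [0.2, 0.2, -1.3]
opening: 0.185
finger_force: 39.2
t 4.1 at [ 0.5686 -0.0888  0.188 ] op 0.185 ff 39.2 F [ 0.2  0.2 -1.3] M [-0.03 -0.   -0.05] q [-0.33  0.13  1.88  0.    1.13 -1.83]
(0.57, -0.09, 0.049, -4.0) -> [-0.004 -0.003  0.348] [ 0.    -0.     0.001]
```

View pics/g1.png

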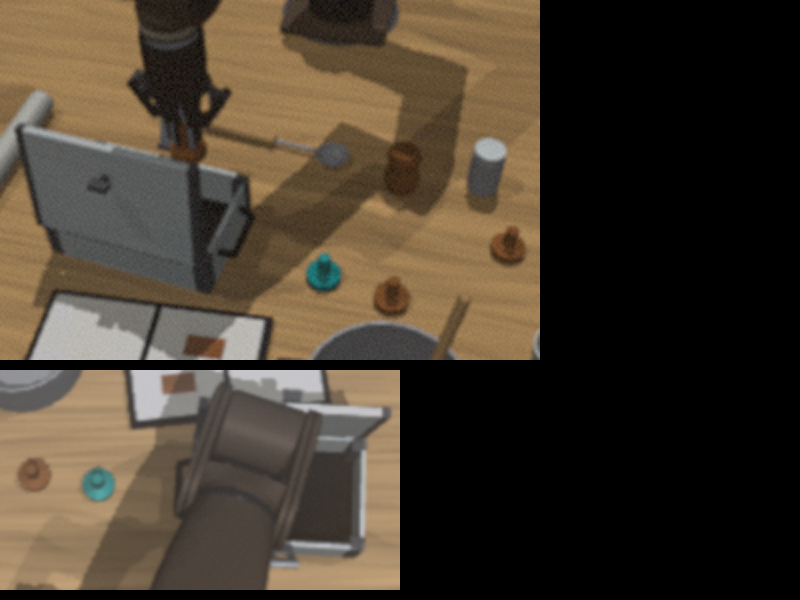

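The stamp is held upright (scene crop (188,152)), over the case. Lowering it.

```bash
python3 -m handwheel '[[-0.004,-0.003,0.15,0,0,0,-1],[-0.004,-0.003,0.28,0,0,0,-1],[-0.004,-0.003,0.33,0,0,0,-1],[-0.004,-0.003,0.348,0,0,0,-1],[-0.004,-0.003,0.348,0,0,0,-1],[-0.004,-0.003,0.348,0,0,0,-0.1],[-0.004,-0.003,0.348,0,0,0,-0.1],[-0.004,-0.003,0.348,0,0,0,-0.1],[-0.004,-0.003,0.348,0,0,0,-0.1],[-0.004,-0.003,0.2,0,0,0,-0.1],[-0.004,-0.003,0.05,0,0,0,-0.1],[-0.004,-0.003,-0.05,0,0,0,-0.1]]' 40; python3 w.py 0.507,0.3415,0.17,0 0.507,0.3415,0.04,0
```

```text
time: 5.7
eef_pos: [0.5713, -0.0921, 0.2119]
tcp_rot: [0.035, 0.999, -0.001, 0.002]
contact_force: [0.6, 0.2, 0.2]
opening: 0.452
finger_force: 0.0
t 5.7 at [ 0.5713 -0.0921  0.2119] op 0.452 ff 0.0 F [0.6 0.2 0.2] M [-0.01 -0.04  0.01] q [-0.34  0.11  1.86  0.    1.17 -1.84]
(0.507, 0.3415, 0.17, 0.0) -> [0.237 1.07  0.103] [-0.     0.001 -0.022]
(0.507, 0.3415, 0.04, 0.0) -> [0.238 1.071 0.428] [-0.     0.001 -0.022]
```

```bash
python3 -m handwheel '[[0.05,0.3,0,0,0,0,-0.05],[0.2,0.9,0,0,0,-0.022,-0.05],[0.22,1,0,0,0,-0.022,-0.05],[0.22,1,0,0,0,-0.022,-0.05],[0.22,1,0,0,0,-0.022,-0.05],[0.22,1,0,0,0,-0.022,-0.05],[0.22,1,0.1,0,0,-0.022,-0.05],[0.237,1,0.1,0,0,-0.022,-0.05],[0.237,1,0.1,0,0,-0.022,-0.05],[0.237,1,0.1,0,0,-0.022,-0.05],[0.237,1,0.1,0,0,-0.022,-0.05]]' 40; python3 w.py  0.507,0.3415,0.04,0;python3 - <<'E'
from h import *
b=snap("top"); cv2.imwrite("pics/g2.png",crop(b,310,125,130,115,5))
E
```

```text
time: 7.08
eef_pos: [0.505, 0.3131, 0.1698]
tcp_rot: [0.001, 1.0, 0.0, 0.001]
contact_force: [-0.3, 0.5, -0.0]
opening: 0.477
finger_force: 0.0
t 7.08 at [0.505  0.3131 0.1698] op 0.477 ff 0.0 F [-0.3  0.5 -0. ] M [-0.03  0.02  0.06] q [ 0.38  0.19  1.85 -0.    1.1  -1.18]
(0.507, 0.3415, 0.04, 0.0) -> [-0.004  0.071  0.325] [ 0.     0.001 -0.001]
```

View pics/g2.png

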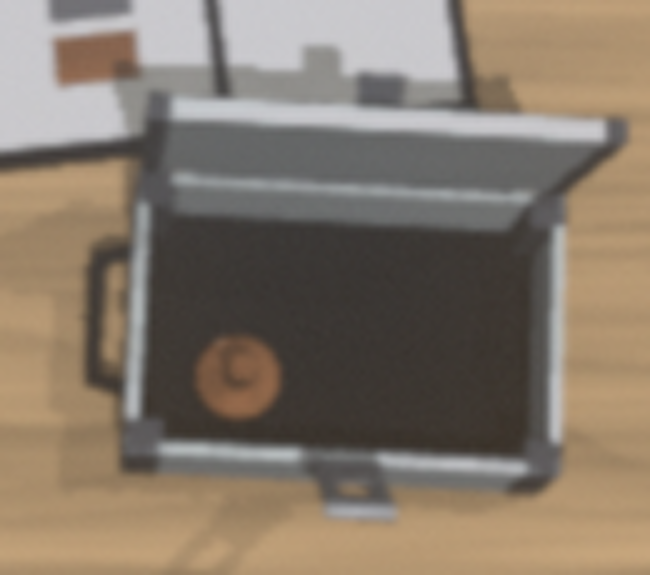

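The first stamp stands upright in the case at crop (238,376), top ≈ (358,200). Next is stamp B.

```bash
python3 -m handwheel '[[-0.004,0.071,0.05,0,0,0,-0.05],[-0.004,0.071,0.15,0,0,0,-0.05],[-0.004,0.071,0.25,0,0,0,-0.05],[-0.004,0.071,0.31,0,0,0,-0.05],[-0.004,0.071,0.325,0,0,0,-0.05],[-0.004,0.071,0.325,0,0,0,-0.05],[-0.004,0.071,0.325,0,0,0,-1],[-0.004,0.071,0.325,0,0,0,-1],[-0.004,0.071,0.325,0,0,0,-1],[-0.004,0.071,0.325,0,0,0,-1],[-0.004,0.071,0.325,0,0,0,-1]]' 40; python3 w.py 0.575,-0.205,0.20,-4
```

```text
time: 8.5
eef_pos: [0.5068, 0.3428, 0.0402]
tcp_rot: [0.0, 1.0, 0.001, 0.002]
contact_force: [0.6, -0.1, 6.4]
opening: 0.183
finger_force: 39.1
t 8.5 at [0.5068 0.3428 0.0402] op 0.183 ff 39.1 F [ 0.6 -0.1  6.4] M [-0.06  0.03 -0.  ] q [ 0.43  0.4   1.86 -0.    0.88 -1.14]
(0.575, -0.205, 0.2, -4.0) -> [-0.173 -1.369 -0.401] [0.    0.001 0.022]
```

```bash
python3 -m handwheel '[[0,0,-0.12,0,0,0,-1],[0,0,-0.25,0,0,0,-1],[-0.1,-0.1,-0.4,0,0,0,-1],[-0.17,-0.9,-0.4,0,0,0.022,-1],[-0.17,-1,-0.4,0,0,0.022,-1],[-0.17,-1,-0.4,0,0,0.022,-1],[-0.17,-1,-0.4,0,0,0.022,-1],[-0.17,-1,-0.4,0,0,0.022,-1],[-0.17,-1,-0.4,0,0,0.022,-1],[-0.17,-1,-0.4,0,0,0.022,-1]]' 40; python3 w.py 0.575,-0.205,0.20,-4 0.575,-0.205,0.049,-4
```

```text
time: 9.75
eef_pos: [0.5731, -0.0616, 0.1982]
tcp_rot: [0.038, 0.999, -0.0, -0.0]
contact_force: [0.2, 0.6, 0.5]
opening: 0.18
finger_force: 38.8
t 9.75 at [ 0.5731 -0.0616  0.1982] op 0.18 ff 38.8 F [0.2 0.6 0.5] M [ 0.02  0.02 -0.  ] q [-0.28  0.12  1.87 -0.    1.15 -1.78]
(0.575, -0.205, 0.2, -4.0) -> [-0.032 -0.357 -0.004] [-0.    -0.    -0.002]
(0.575, -0.205, 0.049, -4.0) -> [-0.032 -0.357  0.373] [-0.    -0.    -0.002]
```

```bash
python3 -m handwheel '[[-0.032,-0.357,0,0,0,0,-1],[-0.032,-0.357,0,0,0,0,-1],[-0.032,-0.357,0,0,0,0,-1],[-0.032,-0.357,0.15,0,0,0,-1],[-0.032,-0.357,0.28,0,0,0,-1],[-0.032,-0.357,0.35,0,0,0,-1],[-0.032,-0.357,0.373,0,0,0,-1],[-0.032,-0.357,0.373,0,0,0,-1],[-0.032,-0.357,0.373,0,0,0,-0.1],[-0.032,-0.357,0.373,0,0,0,-0.1],[-0.032,-0.357,0.373,0,0,0,-0.1],[-0.032,-0.357,0.373,0,0,0,-0.1]]' 40; python3 w.py 0.575,-0.205,0.25,-4
```

```text
time: 11.25
eef_pos: [0.576, -0.2013, 0.0495]
tcp_rot: [0.035, 0.999, -0.0, 0.0]
contact_force: [-0.0, 0.7, -1.0]
opening: 0.451
finger_force: 0.0
t 11.25 at [ 0.576  -0.2013  0.0495] op 0.451 ff 0.0 F [-0.   0.7 -1. ] M [-0.06  0.03  0.04] q [-0.5   0.38  1.86  0.    0.9  -2.  ]
(0.575, -0.205, 0.25, -4.0) -> [ 0.002 -0.01  -0.501] [-0.  0. -0.]
```

```bash
python3 -m handwheel '[[0,0,-0.12,0,0,0,-0.1],[0,0,-0.25,0,0,0,-0.1],[0,0,-0.4,0,0,0,-0.5],[0,0,-0.55,0,0,0,-1],[0,0,-0.65,0,0,0,-1],[0,0,-0.65,0,0,0,-1]]' 30; python3 w.py 0.73,-0.225,0.30,-4 0.73,-0.225,0.20,-4
cat >> h.py <<'E'
C=np.array([0.507,-0.147]); YAW=-0.066
ex=np.array([np.cos(YAW),np.sin(YAW)]); ey=np.array([-ex[1],ex[0]])
def case(x,y): return C+ex*x+ey*y   # x from case front inward, y along case
E
python3 - <<'E'
from h import *
Y=-0.065
# TCP for fingertip front-lower corner on lid outer face at radius r, angle th (finger half width 11 mm, tip 19 mm ahead)
for th,r in((1.45,.125),(1.2,.125),(1.0,.125),(.8,.127),(.6,.13),(.4,.13),(.25,.13),(.1,.13),(0,.13)):
    x=.160-r*np.cos(th)+.012*np.sin(th)+.011; z=.0705+r*np.sin(th)+.012*np.cos(th)+.019
    print(th,case(x,Y).round(4),round(z,4))
E
```

```text
time: 12.0
eef_pos: [0.5774, -0.202, 0.3146]
tcp_rot: [0.035, 0.999, -0.002, 0.004]
contact_force: [0.5, 0.1, 0.7]
opening: 0.004
finger_force: 0.0
t 12.0 at [ 0.5774 -0.202   0.3146] op 0.004 ff 0.0 F [0.5 0.1 0.7] M [-0.03  0.06  0.04] q [-0.5   0.1   1.67  0.    1.36 -2.  ]
(0.73, -0.225, 0.3, -4.0) -> [-0.384 -0.03   0.04 ] [-0.001  0.003 -0.   ]
(0.73, -0.225, 0.2, -4.0) -> [-0.382 -0.029  0.29 ] [-0.001  0.003 -0.   ]
1.45 [ 0.6702 -0.2229] 0.215
1.2 [ 0.6393 -0.2209] 0.2104
1.0 [ 0.616  -0.2193] 0.2012
0.8 [ 0.5936 -0.2179] 0.189
0.6 [ 0.573  -0.2165] 0.1728
0.4 [ 0.5585 -0.2155] 0.1512
0.25 [ 0.5506 -0.215 ] 0.1333
0.1 [ 0.5455 -0.2147] 0.1144
0 [ 0.5436 -0.2146] 0.1015
```

```bash
python3 -m handwheel '[[-0.384,-0.05,0.02,0,0,0,-1],[-0.384,-0.05,0.02,0,0,0,-1],[-0.384,-0.05,0.02,0,0,0,-1],[-0.384,-0.05,0.04,0,0,0,-1],[-0.384,-0.05,0.15,0,0,0,-1],[-0.384,-0.05,0.25,0,0,0,-1],[-0.384,-0.05,0.25,0,0,0,-1]]' 30; python3 w.py 0.670,-0.223,0.215,-4 0.639,-0.221,0.210,-4 0.616,-0.219,0.201,-4 0.594,-0.218,0.189,-4 0.573,-0.2165,0.173,-4 0.558,-0.2155,0.151,-4 0.5506,-0.215,0.133,-4 0.5455,-0.215,0.115,-4 0.5436,-0.2146,0.1015,-4
python3 - <<'E'
from h import *
a=snap("scene");b=snap("top")
can=np.zeros((600,800,3),np.uint8)
c=crop(a,180,110,200,150,3.0);can[:c.shape[0],:c.shape[1]]=c
c=crop(b,330,130,110,110,1.8);can[:198,602:800]=c[:,:198]
cv2.imwrite("pics/g3.png",can)
E
```

```text
time: 12.88
eef_pos: [0.7239, -0.2304, 0.202]
tcp_rot: [0.035, 0.999, 0.002, -0.006]
contact_force: [0.2, -0.1, 0.2]
opening: -0.001
finger_force: 0.0
t 12.88 at [ 0.7239 -0.2304  0.202 ] op -0.001 ff 0.0 F [ 0.2 -0.1  0.2] M [-0.05 -0.05 -0.  ] q [-0.44  0.51  1.37 -0.    1.27 -1.94]
(0.67, -0.223, 0.215, -4.0) -> [ 0.136  0.009 -0.031] [ 0.001 -0.004 -0.   ]
(0.639, -0.221, 0.21, -4.0) -> [ 0.214  0.009 -0.017] [ 0.001 -0.004 -0.   ]
(0.616, -0.219, 0.201, -4.0) -> [0.271 0.01  0.006] [ 0.001 -0.004 -0.   ]
(0.594, -0.218, 0.189, -4.0) -> [0.326 0.008 0.036] [ 0.001 -0.004 -0.   ]
(0.573, -0.2165, 0.173, -4.0) -> [0.378 0.008 0.077] [ 0.001 -0.004 -0.   ]
(0.558, -0.2155, 0.151, -4.0) -> [0.415 0.008 0.132] [ 0.001 -0.004 -0.   ]
(0.5506, -0.215, 0.133, -4.0) -> [0.433 0.007 0.178] [ 0.001 -0.004 -0.   ]
(0.5455, -0.215, 0.115, -4.0) -> [0.445 0.006 0.223] [ 0.001 -0.004 -0.   ]
(0.5436, -0.2146, 0.1015, -4.0) -> [0.45  0.007 0.257] [ 0.001 -0.004 -0.   ]
```

View pics/g3.png

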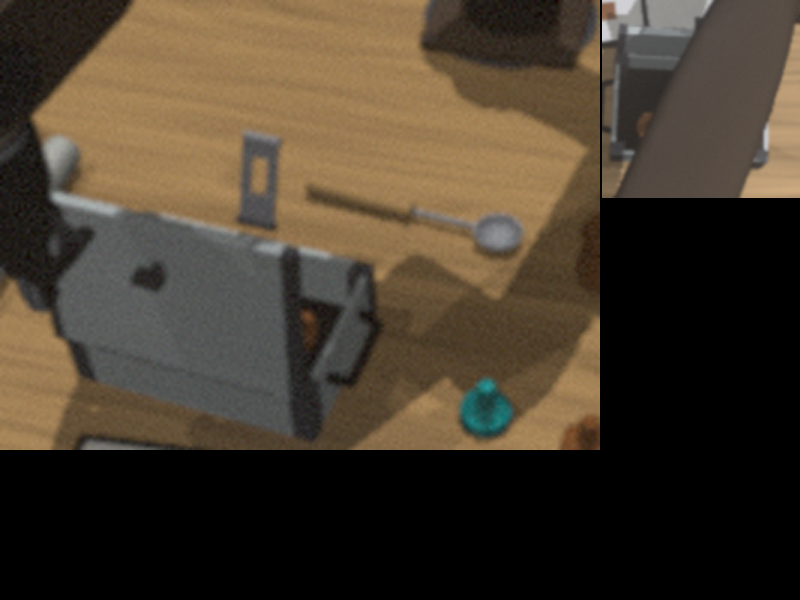

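The gripper is behind the lid near its far end (crop (70,245)), and the catch is at crop (150,275), well clear. The first stamp is visible inside at crop (308,328). Pushing the lid over.

```bash
python3 -m handwheel '[[0.09,0.009,-0.03,0,0,0,-1],[0.136,0.009,-0.03,0,0,0,-1],[0.175,0.009,-0.024,0,0,0,-1],[0.214,0.009,-0.017,0,0,0,-1],[0.243,0.009,-0.005,0,0,0,-1],[0.271,0.009,0.006,0,0,0,-1],[0.299,0.008,0.02,0,0,0,-1],[0.326,0.008,0.036,0,0,0,-1],[0.352,0.008,0.056,0,0,0,-1],[0.378,0.008,0.077,0,0,0,-1],[0.397,0.008,0.104,0,0,0,-1],[0.415,0.008,0.132,0,0,0,-1]]' 30; python3 w.py  0.5506,-0.215,0.133,-4 0.5455,-0.215,0.115,-4 0.5436,-0.2146,0.1015,-4
```

```text
time: 14.48
eef_pos: [0.5611, -0.2168, 0.1552]
tcp_rot: [0.035, 0.999, 0.0, -0.001]
contact_force: [0.2, -0.5, 3.0]
opening: 0.001
finger_force: 1.4
t 14.47 at [ 0.5611 -0.2168  0.1552] op 0.001 ff 1.4 F [ 0.2 -0.5  3. ] M [-0.14  0.13  0.06] q [-0.54  0.22  1.84 -0.    1.08 -2.04]
(0.5506, -0.215, 0.133, -4.0) -> [0.026 0.003 0.056] [ 0.    -0.001 -0.   ]
(0.5455, -0.215, 0.115, -4.0) -> [0.039 0.002 0.101] [ 0.    -0.001 -0.   ]
(0.5436, -0.2146, 0.1015, -4.0) -> [0.044 0.002 0.134] [ 0.    -0.001 -0.   ]
```

```bash
python3 -m handwheel '[[0.026,0.003,0.03,0,0,0,-1],[0.03,0.003,0.056,0,0,0,-1],[0.035,0.003,0.08,0,0,0,-1],[0.039,0.003,0.101,0,0,0,-1],[0.044,0.003,0.12,0,0,0,-1],[0.044,0.003,0.134,0,0,0,-1],[0.044,0.003,0.14,0,0,0,-1],[0.044,0.003,0.14,0,0,0,-1]]' 30; python3 w.py 0.5436,-0.2146,0.25,-4
```

```text
time: 15.48
eef_pos: [0.5446, -0.2144, 0.1015]
tcp_rot: [0.035, 0.999, 0.0, -0.001]
contact_force: [-4.8, 3.2, 9.6]
opening: 0.0
finger_force: 4.6
t 15.47 at [ 0.5446 -0.2144  0.1015] op 0.0 ff 4.6 F [-4.8  3.2  9.6] M [ 0.43  0.92 -0.01] q [-0.55  0.26  1.9  -0.    0.98 -2.05]
(0.5436, -0.2146, 0.25, -4.0) -> [ 0.003 -0.    -0.371] [ 0.    -0.001  0.   ]
```

Tip height matches the shut lid (0.0825). Backing off and looking.

```bash
python3 -m handwheel '[[0,0,-0.15,0,0,0,-1],[0,0.1,-0.3,0,0,0,-1],[0,0.25,-0.4,0,0,0.05,-0.5],[0,0.7,-0.4,0,0,0.1,-0.4],[0,0.7,-0.4,0,0,0.2,-0.4],[0,0.7,-0.4,0,0,0.3,-0.4],[0,0.7,-0.4,0,0,0.4,-0.4],[0,0.7,-0.4,0,0,0.5,-0.4],[0,0.7,-0.4,0,0,0.5,-0.4],[0,0.7,-0.4,0,0,0.5,-0.4],[0,0.7,-0.4,0,0,0.5,-0.4]]' 30;  python3 - <<'E'
from h import *
a=snap("scene","s4");b=snap("top","t4")
can=np.zeros((600,800,3),np.uint8)
c=crop(a,195,140,130,110,3.0);can[:330,:390]=c
c=crop(b,325,150,110,90,3.7);can[:333,393:800]=c
c=crop(b,361,195,40,36,7);can[340:592,:280]=c
c=crop(a,235,150,60,36,7);can[340:592,290:710]=c
cv2.imwrite("pics/g4.png",can)
E
```

```text
time: 16.85
eef_pos: [0.5647, 0.0648, 0.2598]
tcp_rot: [0.733, 0.68, 0.0, 0.0]
contact_force: [1.2, -0.3, 0.2]
opening: 0.3
finger_force: 0.0
```

View pics/g4.png

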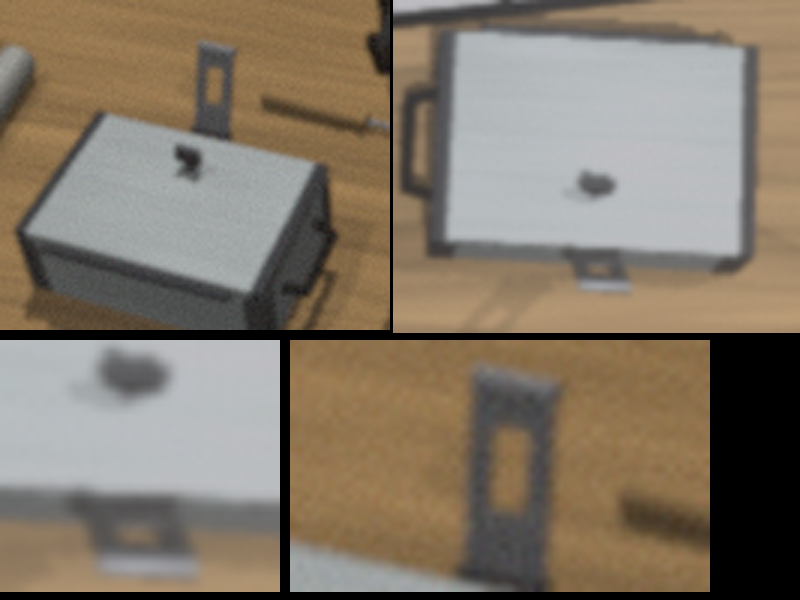

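The lid is shut. The catch is at crop (597,183), i.e. top ≈ (380,199.5), roughly crosswise but apparently skewed. The hasp leans out with its bead at crop (603,287). Now measuring these precisely.

Run:
```python
from h import *
b=cv2.imread("pics/t4.png"); a=cv2.imread("pics/s4.png")
g=cv2.cvtColor(b,cv2.COLOR_BGR2GRAY).astype(float); hs=cv2.cvtColor(b,cv2.COLOR_BGR2HSV)
# white lid region
m=((g>150)&(hs[:,:,1]<40)).astype(np.uint8); m[:,:330]=0;m[:155]=0;m[225:]=0;m[:,440:]=0
n,l,st,c=cv2.connectedComponentsWithStats(m); i=1+st[1:,4].argmax(); cs,_=cv2.findContours((l==i).astype(np.uint8),cv2.RETR_EXTERNAL,cv2.CHAIN_APPROX_NONE)
ct=max(cs,key=cv2.contourArea)[:,0].astype(float); W=np.array([plane("top",u,v,.0825)[:2] for u,v in ct]).astype(np.float32)
r=cv2.minAreaRect(W*1000); print("white rect mm",r); print(cv2.boxPoints(r).round(1).tolist())
# catch dark
for nm,im,n0,box in(("top",b,"top",(368,190,393,208)),("scene",a,"scene",(245,182,272,202))):
    gg=cv2.cvtColor(im,cv2.COLOR_BGR2GRAY).astype(float); x0,y0,x1,y1=box; w=gg[y0:y1,x0:x1]
    print(nm,"bg",np.median(w),"min",w.min())
    for th in(0.5,0.65):
        k=(w<w.min()+(np.median(w)-w.min())*th*.8).astype(np.uint8); q,l,st,c=cv2.connectedComponentsWithStats(k); j=1+st[1:,4].argmax()
        ys,xs=np.nonzero(l==j); P3=np.array([plane(n0,x0+x,y0+y,.1)[:2] for x,y in zip(xs,ys)])
        e,v=np.linalg.eigh(np.cov(P3.T)); d=v[:,1]*np.sign(v[1,1]); print(nm,th,len(xs),(x0+xs.mean()).round(2),(y0+ys.mean()).round(2),"c",P3.mean(0).round(4),"axis from +y deg ccw",np.degrees(np.arctan2(-d[0],d[1])).round(1),"sd mm",(np.sqrt(e)*1000).round(1))
print(np.array2string(g[192:206,370:392].astype(int)))
ga=cv2.cvtColor(a,cv2.COLOR_BGR2GRAY); print(np.array2string(ga[184:202,248:270]))
```

```text
white rect mm ((588.55419921875, -150.3376922607422), (215.20156860351562, 158.42906188964844), 86.06639862060547)
[[502.1000061035156, -252.3000030517578], [660.2000122070312, -263.1000061035156], [675.0, -48.400001525878906], [516.9000244140625, -37.599998474121094]]
top bg 188.0 min 84.0
top 0.5 37 379.46 199.76 c [ 0.5521 -0.1466] axis from +y deg ccw -6.9 sd mm [3.7 6.2]
top 0.65 49 379.29 199.47 c [ 0.5529 -0.1462] axis from +y deg ccw -6.5 sd mm [4.3 6.9]
scene bg 159.0 min 38.0
scene 0.5 46 257.43 192.67 c [ 0.5564 -0.1448] axis from +y deg ccw -50.9 sd mm [4.6 9.5]
scene 0.65 62 257.56 193.29 c [ 0.5585 -0.1436] axis from +y deg ccw -56.1 sd mm [ 5.2 11.1]
[[189 189 188 188 189 189 190 190 188 189 190 190 189 190 189 189 190 190
  189 189 189 190]
 [188 188 188 188 189 189 189 189 189 190 189 189 189 190 190 190 189 190
  190 189 189 189]
 [187 187 187 188 187 187 187 187 187 189 189 188 189 189 189 189 190 189
  190 189 189 189]
 [187 188 188 188 186 181 176 175 181 186 187 186 187 188 189 189 190 190
  190 188 189 189]
 [187 188 188 187 183 167 147 144 157 170 173 174 175 
[... 1851 characters left out ...]
8  39  54  87 125 153 158 162
  164 159 168 163]
 [168 165 164 168 163 161 149 116  88  61  50  53  69 103 132 151 152 156
  156 160 165 165]
 [164 167 169 166 162 154 131 103  79  62  54  56  91 107 141 147 146 147
  153 156 163 155]
 [168 168 166 166 162 149 118  98  87  81  77  80  88 112 133 147 152 153
  152 164 163 161]
 [167 166 165 167 155 141 122 111 112  97  96  92  92 112 140 150 159 157
  159 159 158 162]
 [167 171 167 166 163 157 149 150 141 126 112  99 104 129 148 159 162 164
  162 161 166 164]
 [167 165 169 169 169 165 166 165 162 151 143 127 135 146 162 163 162 163
  162 164 161 159]
 [171 171 170 172 172 169 172 171 168 167 161 154 158 163 165 165 161 166
  160 165 157 166]]
```

```bash
sed -i 's/^C=.*/C=np.array([0.5088,-0.1448]); YAW=-0.0686/' h.py; python3 w.py 0.552,-0.1475,0.17,-94 0.552,-0.1475,0.108,-94
```

```text
t 16.95 at [0.5646 0.0647 0.2599] op 0.301 ff 0.0 F [-0.2 -0.4  0.5] M [-0.01  0.05 -0.03] q [-0.06  0.04  1.83 -0.    1.26  0.01]
(0.552, -0.1475, 0.17, -94.0) -> [-0.531  0.005  0.225] [ 0. -0.  0.]
(0.552, -0.1475, 0.108, -94.0) -> [-0.531  0.005  0.38 ] [ 0. -0.  0.]
```

```bash
python3 -m handwheel '[[-0.53,0.005,0.05,0,0,0,-0.4],[-0.53,0.005,0.05,0,0,0,-0.4],[-0.53,0.005,0.05,0,0,0,-0.4],[-0.53,0.005,0.1,0,0,0,-0.4],[-0.531,0.005,0.225,0,0,0,-0.4],[-0.531,0.005,0.28,0,0,0,-0.4],[-0.531,0.005,0.28,0,0,0,-0.4]]' 30; python3 w.py 0.552,-0.1475,0.108,-94
```

```text
time: 17.82
eef_pos: [0.5501, -0.1469, 0.1456]
tcp_rot: [0.731, 0.683, -0.001, -0.002]
contact_force: [0.8, -0.4, 0.2]
opening: 0.298
finger_force: 0.0
t 17.82 at [ 0.5501 -0.1469  0.1456] op 0.298 ff 0.0 F [ 0.8 -0.4  0.2] M [-0.04 -0.    0.04] q [-0.44  0.17  1.92  0.    1.06 -0.37]
(0.552, -0.1475, 0.108, -94.0) -> [-0.001  0.005  0.094] [-0.002 -0.001  0.001]
```

```bash
python3 -m handwheel '[[0,0.004,0.04,0,0,0,-0.4],[0,0.004,0.08,0,0,0,-0.4],[0,0.004,0.092,0,0,0,-0.4],[0,0.004,0.092,0,0,0,-0.4],[0,0.004,0.092,0,0,0,-1],[0,0.004,0.092,0,0,0,-1],[0,0.004,0.092,0,0,0,-1],[0,0.004,0.092,0,0,0,-1]]' 25; python3 w.py 0.552,-0.1475,0.108,-94
```

```text
time: 18.82
eef_pos: [0.5523, -0.1478, 0.1121]
tcp_rot: [0.731, 0.682, -0.001, -0.001]
contact_force: [-4.9, -0.1, 3.3]
opening: 0.095
finger_force: 30.0
t 18.82 at [ 0.5523 -0.1478  0.1121] op 0.095 ff 30.0 F [-4.9 -0.1  3.3] M [-0.21  0.77  0.04] q [-0.44  0.22  1.93 -0.    0.99 -0.37]
(0.552, -0.1475, 0.108, -94.0) -> [ 0.001 -0.001  0.01 ] [-0.001  0.     0.   ]
```

Gripped (8 mm). Testing the turn direction.

```bash
python3 -m handwheel '[[0,0,0,0,0,0.04,-1],[0,0,0,0,0,0.08,-1],[0,0,0,0,0,0.08,-1]]' 25; python3 w.py 0.552,-0.1475,0.112,-94
```

```text
time: 19.2
eef_pos: [0.5522, -0.1478, 0.1121]
tcp_rot: [0.811, 0.585, -0.001, -0.001]
contact_force: [-5.3, -0.9, 2.6]
opening: 0.092
finger_force: 30.0
t 19.2 at [ 0.5522 -0.1478  0.1121] op 0.092 ff 30.0 F [-5.3 -0.9  2.6] M [-0.25  0.85  0.03] q [-0.44  0.22  1.93 -0.    0.99 -0.12]
(0.552, -0.1475, 0.112, -94.0) -> [ 0.    -0.001  0.   ] [-0.001  0.    -0.08 ]
```

```bash
python3 -m handwheel '[[0,0,0,0,0,0.05,-1],[0,0,0,0,0,0.1,-1],[0,0,0,0,0,0.15,-1],[0,0,0,0,0,0.2,-1],[0,0,0,0,0,0.25,-1],[0,0,0,0,0,0.3,-1],[0,0,0,0,0,0.35,-1],[0,0,0,0,0,0.4,-1],[0,0,0,0,0,0.42,-1],[0,0,0,0,0,0.42,-1]]' 25; python3 w.py 0.552,-0.1475,0.112,-184
```

```text
time: 20.45
eef_pos: [0.552, -0.1475, 0.1121]
tcp_rot: [0.999, -0.035, -0.002, -0.0]
contact_force: [-6.2, 0.3, 4.1]
opening: 0.095
finger_force: 30.2
t 20.45 at [ 0.552  -0.1475  0.1121] op 0.095 ff 30.2 F [-6.2  0.3  4.1] M [-0.06  0.98 -0.06] q [-0.44  0.22  1.93 -0.    1.    1.2 ]
(0.552, -0.1475, 0.112, -184.0) -> [0. 0. 0.] [ 0.     0.001 -0.   ]
```

```bash
python3 -m handwheel '[[0,0,0,0,0,0,-0.5],[0,0,0,0,0,0,-0.4],[0,0,0,0,0,0,-0.4],[0,0,-0.1,0,0,0,-0.4],[0,0,-0.25,0,0,0,-0.6],[0,0,-0.37,0,0,0,-1],[-0.1,-0.4,-0.37,0,0,0,-1],[-0.15,-0.5,-0.37,0,0,0,-1],[-0.15,-0.5,-0.37,0,0,0,-1],[-0.15,-0.5,-0.37,0,0,0,-1]]' 25; python3 w.py 0.435,-0.140,0.26,-184 0.435,-0.140,0.159,-184
python3 - <<'E'
from h import *
a=snap("scene","s5");b=snap("top","t5")
can=np.zeros((600,800,3),np.uint8)
c=crop(a,195,140,130,110,3.0);can[:330,:390]=c
c=crop(b,325,150,110,90,3.7);can[:333,393:800]=c
c=crop(b,361,190,40,36,7);can[340:592,:280]=c
c=crop(a,235,170,60,36,7);can[340:592,290:710]=c
cv2.imwrite("pics/g5.png",can)
E
```

```text
time: 21.7
eef_pos: [0.5063, 0.0592, 0.2597]
tcp_rot: [0.999, -0.033, 0.0, -0.0]
contact_force: [0.8, -0.5, -0.4]
opening: -0.001
finger_force: 0.0
t 21.7 at [0.5063 0.0592 0.2597] op -0.001 ff 0.0 F [ 0.8 -0.5 -0.4] M [0.02 0.   0.02] q [-0.08 -0.09  1.97  0.    1.27  1.55]
(0.435, -0.14, 0.26, -184.0) -> [-0.145  0.509 -0.001] [-0.    -0.     0.001]
(0.435, -0.14, 0.159, -184.0) -> [-0.145  0.509  0.251] [-0.    -0.     0.001]
```

View pics/g5.png

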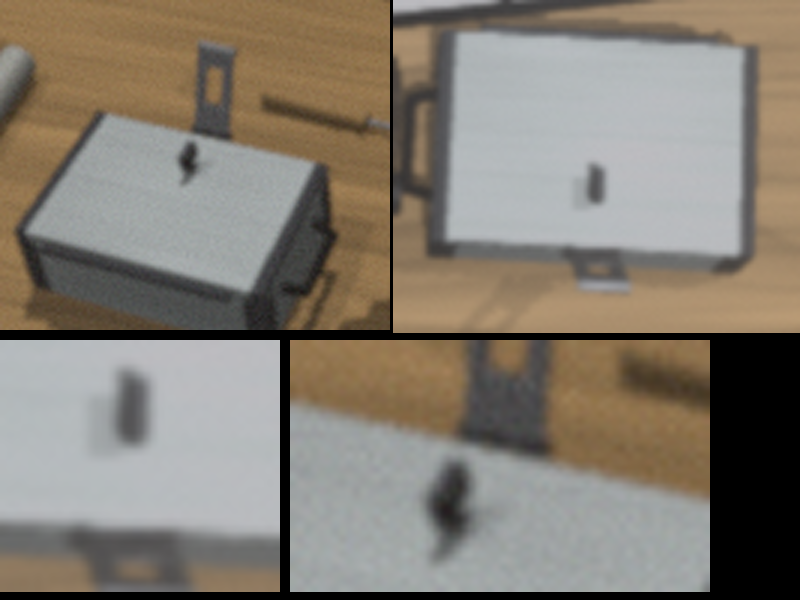

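The catch now lies in line (vertical bar at crop (597,183)), pointing at the hasp's slot. Now the hasp.

```bash
python3 -m handwheel '[[-0.145,0.25,0,0,0,0,-1],[-0.145,0.5,0,0,0,0,-1],[-0.145,0.509,0,0,0,0,-1],[-0.145,0.509,0,0,0,0,-1],[-0.145,0.509,0.1,0,0,0,-1],[-0.145,0.509,0.2,0,0,0,-1],[-0.145,0.509,0.251,0,0,0,-1],[-0.145,0.509,0.251,0,0,0,-1]]' 25
python3 - <<'E'
from h import *; from w import go
L=[(*case(-.031+.012,0),.162,-184)]
L=[(*case(-.035,0),.162,-184),(*case(-.019,0),.165,-184)]
for d in(75,60,45,30,20):
    t=np.radians(d); r=.081
    L.append((*case(-.004+r*np.cos(t)-.005*np.sin(t)-.011,0).round(4),round(.0835+r*np.sin(t)+.005*np.cos(t)+.019,4),-184))
go(*L)
E
```

```text
time: 22.8
eef_pos: [0.434, -0.1431, 0.1573]
tcp_rot: [0.999, -0.036, -0.002, -0.001]
contact_force: [0.5, 0.2, 0.8]
opening: 0.0
finger_force: 0.0
t 22.8 at [ 0.434  -0.1431  0.1573] op 0.0 ff 0.0 F [0.5 0.2 0.8] M [0.03 0.04 0.02] q [-0.54 -0.1   2.18 -0.    1.07  1.1 ]
(np.float64(0.473882322008729), np.float64(-0.14240088272527057), 0.162, -184) -> [ 0.099 -0.009 -0.012] [-0.001  0.001 -0.001]
(np.float64(0.48984468909045287), np.float64(-0.14349762205086117), 0.165, -184) -> [ 0.139 -0.009 -0.02 ] [-0.001  0.001 -0.001]
(np.float64(0.5099), np.float64(-0.1449), np.float64(0.182), -184) -> [ 0.189 -0.009 -0.062] [-0.001  0.001 -0.001]
(np.float64(0.5299), np.float64(-0.1463), np.float64(0.1751), -184) -> [ 0.24  -0.009 -0.045] [-0.001  0.001 -0.001]
(np.float64(0.5474), np.float64(-0.1475), np.float64(0.1633), -184) -> [ 0.283 -0.009 -0.016] [-0.001  0.001 -0.001]
(np.float64(0.5613), np.float64(-0.1484), np.float64(0.1473), -184) -> [ 0.318 -0.01   0.024] [-0.001  0.001 -0.001]
(np.float64(0.5681), np.float64(-0.1489), np.float64(0.1349), -184) -> [ 0.336 -0.009  0.055] [-0.001  0.001 -0.001]
```

```bash
python3 -m handwheel '[[0.05,-0.009,-0.006,0,0,0,-1],[0.1,-0.009,-0.012,0,0,0,-1],[0.139,-0.009,-0.02,0,0,0,-1],[0.165,-0.009,-0.035,0,0,0,-1],[0.189,-0.009,-0.045,0,0,0,-1],[0.215,-0.009,-0.045,0,0,0,-1],[0.24,-0.009,-0.04,0,0,0,-1],[0.262,-0.009,-0.028,0,0,0,-1],[0.283,-0.009,-0.014,0,0,0,-1],[0.301,-0.009,0.005,0,0,0,-1],[0.318,-0.009,0.024,0,0,0,-1],[0.336,-0.009,0.052,0,0,0,-1]]' 25
python3 - <<'E'
from h import *; from w import go
go(*[(*case(-.004+.083,0).round(4),z,-184) for z in(.18,.14,.125,.113)])
a=snap("scene")
cv2.imwrite("pics/g6.png",crop(a,195,110,150,120,4))
E
```

```text
time: 24.3
eef_pos: [0.5698, -0.1486, 0.1376]
tcp_rot: [0.999, -0.035, -0.0, -0.0]
contact_force: [-1.2, -0.3, -0.6]
opening: -0.0
finger_force: 0.5
t 24.3 at [ 0.5698 -0.1486  0.1376] op -0.0 ff 0.5 F [-1.2 -0.3 -0.6] M [-0.02  0.24 -0.08] q [-0.43  0.22  1.88 -0.    1.05  1.21]
(np.float64(0.5876), np.float64(-0.1502), 0.18, -184) -> [ 0.045  0.001 -0.106] [ 0.  0. -0.]
(np.float64(0.5876), np.float64(-0.1502), 0.14, -184) -> [ 0.045  0.001 -0.006] [ 0.  0. -0.]
(np.float64(0.5876), np.float64(-0.1502), 0.125, -184) -> [0.045 0.001 0.032] [ 0.  0. -0.]
(np.float64(0.5876), np.float64(-0.1502), 0.113, -184) -> [0.045 0.001 0.062] [ 0.  0. -0.]
```

View pics/g6.png

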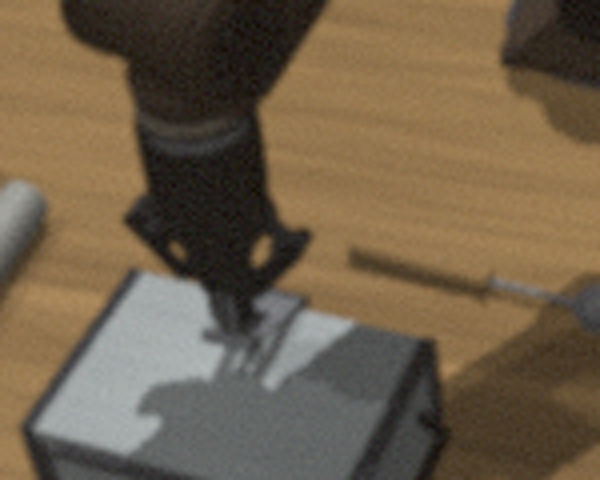

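The hasp is swung over the lid (strap around crop (250,340)) with the finger on it. Hop to the bead end and press down.

```bash
python3 -m handwheel '[[0,0,-0.08,0,0,0,-1],[0.045,0.001,-0.08,0,0,0,-1],[0.045,0.001,-0.006,0,0,0,-1],[0.045,0.001,0.02,0,0,0,-1],[0.045,0.001,0.04,0,0,0,-1],[0.045,0.001,0.055,0,0,0,-1],[0.045,0.001,0.065,0,0,0,-1],[0.045,0.001,0.065,0,0,0,-1]]' 25; python3 -m handwheel '[[0,0,0.005,0,0,0,-1],[0,0,0.01,0,0,0,-1],[0,0,0.01,0,0,0,-1]]'
```

```text
time: 25.35
eef_pos: [0.5872, -0.1502, 0.1122]
tcp_rot: [0.999, -0.035, -0.0, -0.0]
contact_force: [-0.0, 0.4, -0.3]
opening: 0.001
finger_force: 0.0
time: 25.72
eef_pos: [0.5877, -0.1504, 0.1111]
tcp_rot: [0.999, -0.035, -0.0, 0.0]
contact_force: [-4.6, 1.3, 11.7]
opening: -0.002
finger_force: 5.4
```

```bash
python3 -m handwheel '[[0,0,0.01,0,0,0,-1],[0,0,0.02,0,0,0,-1],[0,0,0.02,0,0,0,-1]]'; python3 -m handwheel '[[0,0,-0.1,0,0,0,-1],[0,0,-0.3,0,0,0,-0.7],[-0.05,-0.2,-0.35,0,0,0,-0.4],[-0.1,-0.5,-0.35,0,0,0,-0.4],[-0.1,-0.5,-0.35,0,0,0,-0.4],[-0.1,-0.5,-0.35,0,0,0,-0.4],[-0.1,-0.5,-0.35,0,0,0,-0.4]]'; python3 w.py 0.552,-0.1475,0.15,-184  0.552,-0.1475,0.112,-184
python3 - <<'E'
from h import *
a=snap("scene","s7");b=snap("top","t7")
can=np.zeros((600,800,3),np.uint8)
c=crop(a,195,140,130,110,3.0);can[:330,:390]=c
c=crop(b,325,150,110,90,3.7);can[:333,393:800]=c
c=crop(b,361,185,40,36,7);can[340:592,:280]=c
c=crop(a,225,170,60,36,7);can[340:592,290:710]=c
cv2.imwrite("pics/g7.png",can)
E
```

```text
time: 26.1
eef_pos: [0.5881, -0.1506, 0.1101]
tcp_rot: [0.999, -0.034, -0.002, 0.0]
contact_force: [-19.8, 6.4, 38.7]
opening: 0.002
finger_force: 19.6
time: 26.98
eef_pos: [0.5613, 0.0536, 0.2407]
tcp_rot: [0.999, -0.033, 0.0, 0.0]
contact_force: [0.0, -0.5, -0.2]
opening: 0.304
finger_force: 0.0
t 26.98 at [0.5613 0.0536 0.2407] op 0.304 ff 0.0 F [ 0.  -0.5 -0.2] M [ 0.04 -0.01  0.  ] q [-0.08  0.05  1.86 -0.    1.23  1.55]
(0.552, -0.1475, 0.15, -184.0) -> [0.01  0.503 0.227] [ 0.    -0.     0.001]
(0.552, -0.1475, 0.112, -184.0) -> [0.01  0.503 0.322] [ 0.    -0.     0.001]
```

View pics/g7.png

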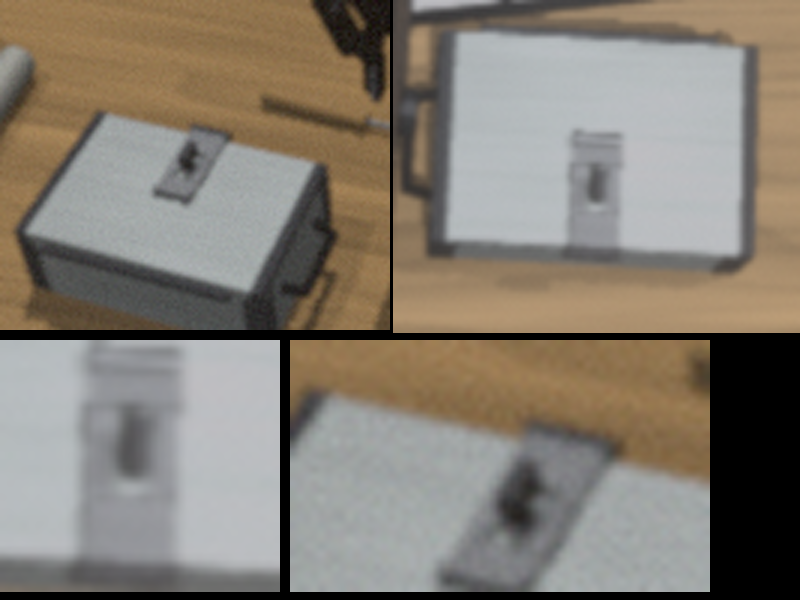

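The hasp lies flat with the catch standing through its slot (crop (597,185)), and the press met a hard stop. Now gripping the catch above the hasp.

```bash
python3 -m handwheel '[[0.01,0.25,0,0,0,0,-0.4],[0.01,0.503,0,0,0,0,-0.4],[0.01,0.503,0.05,0,0,0,-0.4],[0.01,0.503,0.15,0,0,0,-0.4],[0.01,0.503,0.227,0,0,0,-0.4],[0.01,0.503,0.227,0,0,0,-0.4],[0.01,0.503,0.227,0,0,0,-0.4]]' 25; python3 w.py 0.552,-0.1477,0.112,-184
```

```text
time: 27.95
eef_pos: [0.5521, -0.1499, 0.1508]
tcp_rot: [0.999, -0.035, 0.001, 0.0]
contact_force: [-0.0, -0.3, -1.0]
opening: 0.298
finger_force: 0.0
t 27.95 at [ 0.5521 -0.1499  0.1508] op 0.298 ff 0.0 F [-0.  -0.3 -1. ] M [ 0.02 -0.    0.01] q [-0.44  0.16  1.91 -0.    1.06  1.2 ]
(0.552, -0.1477, 0.112, -184.0) -> [-0.001 -0.006  0.097] [ 0.    -0.001 -0.   ]
```

```bash
python3 -m handwheel '[[-0.001,-0.004,0.05,0,0,0,-0.4],[-0.001,-0.004,0.08,0,0,0,-0.4],[-0.001,-0.004,0.096,0,0,0,-0.4],[-0.001,-0.004,0.096,0,0,0,-0.4],[-0.001,-0.004,0.096,0,0,0,-1],[-0.001,-0.004,0.096,0,0,0,-1],[-0.001,-0.004,0.096,0,0,0,-1],[-0.001,-0.004,0.096,0,0,0,-1]]' 25; python3 w.py 0.552,-0.1475,0.112,-184
```

```text
time: 28.95
eef_pos: [0.5515, -0.1474, 0.1116]
tcp_rot: [0.999, -0.035, 0.0, 0.0]
contact_force: [0.9, 0.6, 0.6]
opening: 0.098
finger_force: 30.8
t 28.95 at [ 0.5515 -0.1474  0.1116] op 0.098 ff 30.8 F [0.9 0.6 0.6] M [ 0.02 -0.03 -0.03] q [-0.44  0.21  1.94  0.    0.99  1.2 ]
(0.552, -0.1475, 0.112, -184.0) -> [ 0.001  0.    -0.001] [ 0. -0. -0.]
```

```bash
python3 -m handwheel '[[0,0,0,0,0,-0.05,-1],[0,0,0,0,0,-0.1,-1],[0,0,0,0,0,-0.15,-1],[0,0,0,0,0,-0.2,-1],[0,0,0,0,0,-0.25,-1],[0,0,0,0,0,-0.3,-1],[0,0,0,0,0,-0.35,-1],[0,0,0,0,0,-0.4,-1],[0,0,0,0,0,-0.45,-1],[0,0,0,0,0,-0.5,-1],[0,0,0,0,0,-0.5,-1],[0,0,0,0,0,-0.5,-1]]' 25; python3 w.py 0.552,-0.1475,0.112,-94; python3 -m handwheel '[[0,0,0,0,0,0,-0.5],[0,0,0,0,0,0,-0.4],[0,0,0,0,0,0,-0.4],[0,0,-0.1,0,0,0,-0.4],[0,0,-0.25,0,0,0,-0.4],[0.2,0,-0.35,0,0,0,-0.4],[0.6,0,-0.35,0,0,0,-0.4],[0.6,0,-0.35,0,0,0,-0.4],[0.6,0,-0.35,0,0,0,-0.4],[0.6,0,-0.35,0,0,0,-0.4]]' 25
python3 - <<'E'
from h import *
a=snap("scene","s8");b=snap("top","t8")
can=np.zeros((600,800,3),np.uint8)
c=crop(a,195,140,200,130,2.0);can[:260,:400]=c
c=crop(b,190,150,250,120,1.6);can[:192,400:800]=c
c=crop(b,361,185,40,36,7);can[340:592,:280]=c
c=crop(a,225,170,60,36,7);can[340:592,290:710]=c
cv2.imwrite("pics/g8.png",can)
E
```

```text
time: 30.45
eef_pos: [0.552, -0.1481, 0.1116]
tcp_rot: [0.732, 0.681, 0.0, 0.002]
contact_force: [3.6, -4.2, -1.3]
opening: 0.095
finger_force: 30.5
t 30.45 at [ 0.552  -0.1481  0.1116] op 0.095 ff 30.5 F [ 3.6 -4.2 -1.3] M [-0.51 -0.53 -0.01] q [-0.44  0.21  1.94 -0.    0.99 -0.37]
(0.552, -0.1475, 0.112, -94.0) -> [ 0.001 -0.    -0.001] [ 0.001  0.001 -0.001]
time: 31.7
eef_pos: [0.5675, 0.0959, 0.2515]
tcp_rot: [0.729, 0.684, 0.0, -0.0]
contact_force: [0.5, -0.4, 0.1]
opening: 0.298
finger_force: 0.0
```

View pics/g8.png

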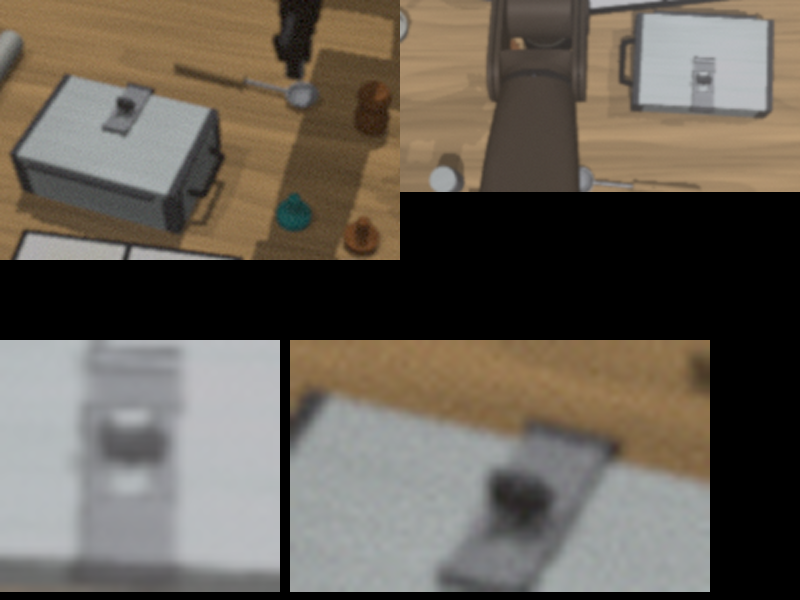

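The catch now lies crosswise over the slot (crop (132,440)), the hasp is flat and the lid shut. The third stamp, the timer, the dredger and the spoon are in place, and the arm is clear.

```bash
python3 -c "
from plant import ctrl
print(ctrl.sign_off())"
```

```text
the job is handed in; nothing more can be done
None
```

I handed the job in at about 32 s: two stamps are in the case, and the lid is shut with the hasp flat over the catch and the catch turned crosswise to bar it; I saw the first stamp standing in the case but not the second, which I only know from a clean release and a lid that closed fully.

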